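# Pack the orange sample set into the transport caddy

## Robot

A 7-joint arm with a two-finger parallel gripper is mounted at the origin on the work surface. World frame = base frame: x ahead of the robot, y to its left, z up, the work surface at z = 0. Lengths are in m, angles in rad, forces in N, time in s.
With the tool pointing down it reaches from about 0.4 to 0.85 m from the base axis. Payload 10.4 kg.
Tool frame: the origin (TCP) lies midway between the tips of the shut fingers; the grasp point (between the pads) lies 19 mm behind it; z points along the fingers, x is the direction in which the jaws open and shut, and the axes are right-handed (so a half turn about z gives the same grasp; the last joint's range is limited). The gripper opens to 85 mm and grips with 20 to 120 N. Pads are 22 mm wide; open, the fingers measure 114 mm over their backs; the gripper's body (76 mm by 85 mm) begins 54 mm behind the grasp point. The pads swing forward as they close: fully open they stand 13 mm farther back than shut.
Start: joints at [-1.349, 0.332, -0.065, 1.46, 0.022, 1.35, -0.088], TCP at [0.151, 0.606, 0.231] pointing down, gripper open.
Joint ranges: [-2.6, 2.6], [-0.5, 2.12], [-1.47, 1.34], [0.16, 2.42], [-1.27, 4.41], [0.06, 2.06], [-2.6, 2.6]. Speed limits (rad/s): [2.22, 2.22, 2.79, 2.79, 3.14, 3.14, 3.14].

## Interface

Orientations are given as a unit quaternion [x, y, z, w].
In Python, from workcell import manip, cams gives the robot as it stands.
- The arm moves only by the tool move_arm, never from a script. Its argument "moves" is a list of rows, each a list of 7 numbers: the turn, a rotation vector about the tool's x, y, z in degrees, then the shift along the tool's x, y, z in m, then the finger opening in m, from 0 to 0.0854. A call has 1 to 10 rows; each row is the pose to reach, as a shift and turn from the pose commanded when the call began, along the tool's axes at that moment; what a row does not reach only later rows make up. A row lasts 1/10 s, in which the tool goes at most 50 mm and 8.59 degrees, less where a joint would pass 70% of its speed; a pose out of reach is approached as far as the arm can. A call with a gripper value outside its range is refused whole. The fingers move at their own pace and stop on an object; "grip_force" is the grip in N (left out, the last holds). Time passes only in rows, so rows that repeat a pose let the fingers close. It gives the time, the measured TCP pose, the force and the opening at its end, in the units of the state.
- manip.get_obs(): the state, without advancing time (a new reading comes with each control period).
- cams.camera(name): name is "scene" or "side" or "wrist"; returns the picture (480x640x3 uint8, red, green, blue); there is no depth.
- cams.camera_params(name): a dict with "fx", "fy", "cx", "cy" (pixels), "xyz" and "rotation" of the camera in the world. Camera axes: x right, y up, looking along -z (the intrinsics and any distortion apply to the point x, -y, -z); pixel columns grow to the right and rows downward; lengths in m; the calibration is good to about 2 mm. A picture is of the moment at which its call begins: read the wrist's pose just before it. camera_params takes no time and is no camera call; for the wrist camera it gives the pose at the moment of the call.
- manip.hand_in(): hands the job in, once; it reports no verdict.
The state is a dict: "clock": time; "joint_pos": joint angles; "joint_velocities": joint speeds; "tau": joint torques, N m; "position": TCP position; "ee_rot": TCP orientation; "ft_force": force on the tool from outside, world axes, zero at the start; "torque": the same for the moment, N m; "grip_width": opening from 0.0 (shut) to 1.0 (fully open).
Only numpy, scipy, OpenCV 4.12 (cv2) and the standard library are available. Lean on these libraries where they do the work, as an engineer would, in place of code of your own. Each camera call takes 0.05 s, during which the arm holds its last target. There are 200 camera calls.

## Task

Pack the orange patient's set into the white caddy, everything upright: put the aluminium stand in the middle of the large bay first and then set the orange-lidded dish centred on top of it, and stand the orange-capped jar in the middle bay and the orange-capped vial in the narrow bay (these two at any time). Keep the orange dish level all the while, and leave the blue dish, jar and vial, the bottle and the tip rack where they are.

Things in the scene. Friction and masses are not known exactly. Their poses are not given: they have to be found in the camera images.
- caddy: White tray 118 (x) by 250 mm (y), fixed, turned up to 17 degrees. Walls 4 mm thick, rims 15 mm and inner floor (dark mats) 4 mm above the bench. Three bays in a row along its y, each from x -55 to 55 mm: large y -121 to -11 (centre -66), middle -7 to 65 (centre 29), narrow 69 to 121 (centre 95). Origin at bench height under its centre, z up.
- stand: Dish stand: a solid aluminium round block, 64 mm in diameter, 40 mm tall, flat top with a dark disc on it, about 0.3 kg. Loose, upright. Origin at the centre of its underside, z up; the flat top is 40 mm above it.
- dish_orange: Orange-lidded dish, belongs to the set: closed round culture dish, 60 mm in diameter and 16 mm tall in all, orange lid over a white base (lid and base are one piece). Loose, lying flat, lid up. Origin at the centre of its underside, z up.
- jar_orange: Orange-capped jar, belongs to the set: squat jar, a plain upright cylinder 44 mm in diameter and 45 mm tall with a white body and orange screw cap (the top 16 mm, same diameter). Loose, standing upright. Origin at the centre of its underside, z up.
- vial_orange: Orange-capped vial, belongs to the set: slim vial, a plain upright cylinder 26 mm in diameter and 60 mm tall with a white body and orange screw cap (the top 18 mm, same diameter). Loose, standing upright. Origin at the centre of its underside, z up.
- dish_blue: Blue-lidded dish, another patient's, stays: closed round culture dish, 60 mm in diameter and 16 mm tall in all, blue lid over a white base (lid and base are one piece). Loose, lying flat, lid up. Origin at the centre of its underside, z up.
- jar_blue: Blue-capped jar, another patient's, stays: squat jar, a plain upright cylinder 44 mm in diameter and 45 mm tall with a white body and blue screw cap (the top 16 mm, same diameter). Loose, standing upright. Origin at the centre of its underside, z up.
- vial_blue: Blue-capped vial, another patient's, stays: slim vial, a plain upright cylinder 26 mm in diameter and 60 mm tall with a white body and blue screw cap (the top 18 mm, same diameter). Loose, standing upright. Origin at the centre of its underside, z up.
- bottle: Amber bottle with a green cap, 54 mm in diameter, 95 mm tall, loose, a bystander. Origin at the centre of its underside.
- tip_rack: Grey pipette-tip rack with yellow tips, 80 mm (x) by 110 mm (y), 54 mm tall, loose, a bystander. Origin at the centre of its underside.
Mind the look-alikes: they are no part of the job. Leave any red, turquoise or yellow look-alike of the jar_orange alone.

How it is judged:
On the way, in this order (a step that is already met when the one before it is completed fails the run):
1. the stand rests upright and released in the middle of the large bay, before the dish is on it (y of stand in the frame of caddy between -0.091 and -0.041 m and x of stand in the frame of caddy between -0.025 and 0.025 m and z of stand in the frame of caddy between -0.002 and 0.008 m and angle between stand's own z axis and vertical below 0.1 rad and linear speed of stand below 0.02 m/s and angular speed of stand below 0.3 rad/s and contact force between stand and the fingers below 0.05 N), for 0.2 s.
2. the orange-lidded dish rests released and centred on the stand in the large bay (y of stand in the frame of caddy between -0.091 and -0.041 m and x of stand in the frame of caddy between -0.025 and 0.025 m and z of stand in the frame of caddy between -0.002 and 0.008 m and angle between each of stand, dish_orange's own z axis and vertical below 0.1 rad and horizontal distance between dish_orange and stand below 0.01 m and z of dish_orange in the frame of stand between 0.037 and 0.043 m and linear speed of dish_orange below 0.02 m/s and angular speed of dish_orange below 0.3 rad/s and contact force between dish_orange and the fingers below 0.05 N), for 0.2 s.
At the end, for the whole second after the job is handed in: Stand upright on the large bay's floor, within 25 mm of its middle each way; orange dish flat on it, centres within 10 mm; orange jar upright in the middle bay, orange vial in the narrow bay; all released, at rest; blue things, bottle and rack upright, within 20 mm of their start (all of step 2 and y of jar_orange in the frame of caddy between -0.002 and 0.06 m and x of jar_orange in the frame of caddy between -0.042 and 0.042 m and z of jar_orange in the frame of caddy between -0.002 and 0.008 m and angle between each of jar_orange, vial_orange, dish_blue, jar_blue, vial_blue, bottle, tip_rack's own z axis and vertical below 0.1 rad and y of vial_orange in the frame of caddy between 0.074 and 0.116 m and x of vial_orange in the frame of caddy between -0.045 and 0.045 m and z of vial_orange in the frame of caddy between -0.002 and 0.008 m and linear speed of each of stand, jar_orange, vial_orange, dish_blue, jar_blue, vial_blue, bottle, tip_rack below 0.02 m/s and angular speed of each of stand, jar_orange, vial_orange below 0.3 rad/s and contact force between each of stand, jar_orange, vial_orange and the fingers below 0.05 N and distance of each of dish_blue, jar_blue, vial_blue, bottle, tip_rack from where it was at the start of the episode below 0.02 m); the robot touches nothing.
It fails at once if a blue dish, jar or vial is shifted by more than 20 mm or tipped (distance of any of dish_blue, jar_blue, vial_blue from where it was at the start of the episode above 0.02 m or angle between any of dish_blue, jar_blue, vial_blue's own z axis and vertical above 0.35 rad).
It fails at once if the bottle or the tip rack is shifted by more than 20 mm or tipped (distance of any of bottle, tip_rack from where it was at the start of the episode above 0.02 m or angle between any of bottle, tip_rack's own z axis and vertical above 0.35 rad).
It fails at once if the orange-lidded dish is tilted by more than 0.5 rad (29 degrees) (angle between dish_orange's own z axis and vertical above 0.5 rad).
It also fails if it takes over 109 s, if anything falls off the work surface, if the arm or the gripper's body presses on something with over 40 N, if the wrist force passes 120 N, or if a joint passes its speed limit or range.

## Working session

There is one attempt and no reset: what is moved stays moved. The work goes in short steps, Python scripts to look and compute and a tool call to move; the robot and the scene stay as the last step left them, time stands still between calls to the robot, and variables do not carry over. Pictures are saved under pics/ and viewed, about 12 in all and at most 16, crops included, and the job is handed in when it is done.

Besides the shell and the picture viewer there is one more tool, called after "Emit:" by a JSON object that holds its "method" and its "body", one argument or row to a line. move_arm: Moves the arm, as the interface text tells. Its arguments: {"type":"object","properties":{"moves":{"type":"array","items":{"type":"array","items":{"type":"number"}}},"grip_force":{"type":"number"}},"required":["moves"]}

```bash
mkdir -p pics; python3 - <<'E'
from workcell import manip, cams
import cv2
o=manip.get_obs(); print(o)
for n in ["scene","side"]:
    im=cams.camera(n); cv2.imwrite(f"pics/{n}0.png",im[:,:,::-1]); p=cams.camera_params(n); print(n,p)
E
```

```text
{'clock': 0.0, 'joint_pos': array([-1.34860972,  0.33285485, -0.06470572,  1.46094856,  0.0216223 ,
        1.34987376, -0.08852427]), 'joint_velocities': array([-0.00056372, -0.00078987,  0.0001253 ,  0.00082597,  0.00122676,
        0.00113876, -0.00048638]), 'tau': array([ 1.16781390e-03, -6.25451231e+01,  4.95718885e-02, -3.91599441e+01,
        1.60446513e-02,  9.78395547e-03, -5.85903490e-05]), 'position': array([0.15138745, 0.60600775, 0.23052311]), 'ee_rot': array([ 7.88143939e-01,  6.15490577e-01, -5.20196907e-04,  4.59536859e-04]), 'ft_force': array([-0.38642901, -0.32157577, -0.45381263]), 'torque': array([-0.01519509, -0.02786574, -0.00890203]), 'grip_width': 0.998752969619522}
scene {'fx': 472.1714127001324, 'fy': 472.1714127001324, 'cx': 323.8323224945812, 'cy': 241.27426778450183, 'xyz': array([1.15921727, 0.15493682, 0.96939413]), 'rotation': array([0.17874552, 0.21910968, 0.75698611, 0.5890781 ])}
side {'fx': 597.7020546885163, 'fy': 597.7020546885163, 'cx': 331.4970082837094, 'cy': 236.15592762977715, 'xyz': array([ 0.44538312, -0.7149963 ,  0.94771974]), 'rotation': array([ 0.32471645, -0.02079688, -0.07453777,  0.94264035])}
```

View pics/scene0.png

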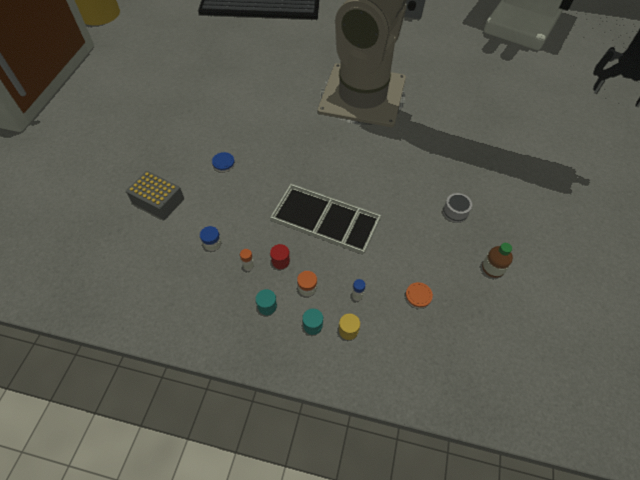

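View pics/side0.png

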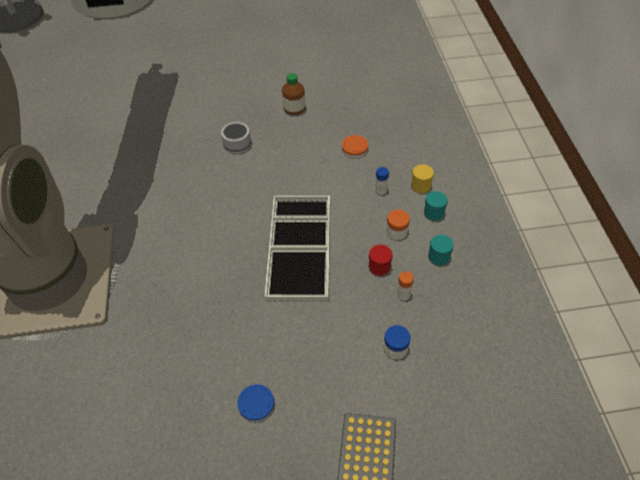

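```bash
cat > h.py <<'E'
import numpy as np, cv2
from scipy.spatial.transform import Rotation as R
from workcell import manip, cams
def ray(p,uv,z):
    uv=np.atleast_2d(uv).astype(float)
    d=np.c_[(uv[:,0]-p['cx'])/p['fx'],-(uv[:,1]-p['cy'])/p['fy'],-np.ones(len(uv))]
    d=R.from_quat(p['rotation']).apply(d); o=np.array(p['xyz'])
    return o+d*((z-o[2])/d[:,2])[:,None]
def proj(p,X):
    c=R.from_quat(p['rotation']).inv().apply(np.atleast_2d(X)-p['xyz'])
    return np.c_[p['cx']-p['fx']*c[:,0]/c[:,2],p['cy']+p['fy']*c[:,1]/c[:,2]]
HUE={'orange':(4,14),'blue':(108,125),'red':(-6,3),'teal':(82,100),'yellow':(18,28),'green':(50,75)}
def blobs(im,col,amin=60,smin=120,vmin=60):
    h=cv2.cvtColor(im,cv2.COLOR_RGB2HSV); lo,hi=HUE[col]
    H=h[...,0].astype(int); H=np.where(H>170,H-180,H)
    m=((H>=lo)&(H<=hi)&(h[...,1]>smin)&(h[...,2]>vmin)).astype(np.uint8)
    m=cv2.morphologyEx(m,cv2.MORPH_CLOSE,np.ones((3,3)))
    n,l,s,c=cv2.connectedComponentsWithStats(m)
    return [(c[i],s[i]) for i in range(1,n) if s[i,4]>=amin]
def rel(xyz,jaw_deg,o=None):
    """row (turn about tool z deg, shift in tool axes) from present pose to TCP xyz, jaw axis heading jaw_deg (mod 180), tool down"""
    o=o or manip.get_obs(); q=R.from_quat(o['ee_rot'])
    s=q.inv().apply(np.array(xyz)-o['position'])
    x=q.apply([1,0,0]); cur=np.degrees(np.arctan2(x[1],x[0]))
    t=-(((jaw_deg-cur)+90)%180-90)   # tool z is down
    return np.round(t,1),np.round(s,4)
E
python3 - <<'E'
from h import *
V={n:(cv2.imread(f"pics/{n}0.png")[:,:,::-1].copy(),cams.camera_params(n)) for n in("scene","side")}
for col in HUE:
    for n,(im,p) in V.items():
        for c,s in blobs(im,col,30):
            print(col,n,c.round(1),s[2:5],'z.008',ray(p,c,.010)[0][:2].round(3),'z.037',ray(p,c,.037)[0][:2].round(3),'z.051',ray(p,c,.051)[0][:2].round(3))
for n,(im,p) in V.items():
    g=cv2.cvtColor(im,cv2.COLOR_RGB2HSV); m=(g[...,2]<45).astype(np.uint8)
    cn,_=cv2.findContours(m,cv2.RETR_EXTERNAL,cv2.CHAIN_APPROX_NONE)
    for c in cn:
        a=cv2.contourArea(c); w=ray(p,c[:,0],.004)
        if a<150 or a>6000: continue
        r=cv2.minAreaRect((w[:,:2]*1000).astype(np.float32))
        print(n,'dark',a,c[:,0].mean(0).round(0),np.round(r[0],1),np.round(r[1],1),round(r[2],1))
im=V['scene'][0][140:350,120:530]; cv2.imwrite('pics/crop0.png',cv2.resize(im,None,fx=1.95,fy=1.95,interpolation=cv2.INTER_CUBIC)[:,:,::-1])
E
```

```text
orange scene [499.6 257.6] [ 23  20 260] z.008 [0.496 0.433] z.037 [0.514 0.425] z.051 [0.524 0.421]
orange scene [245.7 254.8] [ 12  13 125] z.008 [ 0.639 -0.153] z.037 [ 0.653 -0.145] z.051 [ 0.661 -0.14 ]
orange scene [306.7 280.1] [ 20  20 309] z.008 [0.668 0.004] z.037 [0.682 0.008] z.051 [0.689 0.011]
orange scene [418.8 294.2] [ 27  25 512] z.008 [0.64  0.259] z.037 [0.655 0.256] z.051 [0.662 0.255]
orange side [572.7 158.7] [ 162  288 2942] z.008 [1.107 0.138] z.037 [1.088 0.113] z.051 [1.078 0.1  ]
orange side [292.7  91.4] [ 22  17 284] z.008 [0.525 0.471] z.037 [0.523 0.437] z.051 [0.521 0.419]
orange side [294.2 112.7] [16  4 31] z.008 [0.519 0.391] z.037 [0.517 0.359] z.051 [0.516 0.343]
orange side [354.5 144.7] [ 26  21 431] z.008 [0.641 0.26 ] z.037 [0.636 0.232] z.051 [0.633 0.218]
orange side [398.  219.7] [ 23  22 394] z.008 [0.69 0.03] z.037 [0.682 0.008] z.051 [ 0.679 -0.003]
orange side [405.7 279.1] [ 15  17 205] z.008 [ 0.672 -0.114] z.037 [ 0.665 -0.132] z.051 [ 0.662 -0.14 ]
blue scene [222.6 160.6] [ 22  18 293] z.008 [ 0.371 -0.312] z.037 [ 0.394 -0.299] z
[... 3489 characters left out ...]
z.051 [0.525 0.468]
scene dark 505.5 [361. 231.] [496.6  96.6] [42.4 97. ] 80.8
scene dark 730.5 [336. 222.] [486.1  31.4] [62.3 96. ] 80.5
scene dark 1131.0 [302. 209.] [470.3 -62.4] [100.   96.5] 80.6
scene dark 1207.5 [620.  62.] [-389.9  776.2] [136.6 386.2] 84.0
scene dark 1035.0 [360.  28.] [-327.8  -76. ] [213.8 123.4] 15.0
scene dark 790.0 [270.   9.] [-355.1 -449.6] [118.2 422. ] 11.6
side dark 2052.5 [298. 273.] [472.6 -62.5] [ 92.7 100.5] 80.8
side dark 970.0 [300. 233.] [488.   32.9] [51.3 99.4] 80.7
side dark 523.0 [301. 208.] [499.3  98. ] [ 32.9 100. ] 80.7
side dark 1742.0 [ 28. 191.] [-72.1 246.2] [ 72.1 197.4] 9.5
side dark 167.0 [104.   2.] [ 30.8 967.7] [ 31.7 112.3] 80.2
```

View pics/crop0.png

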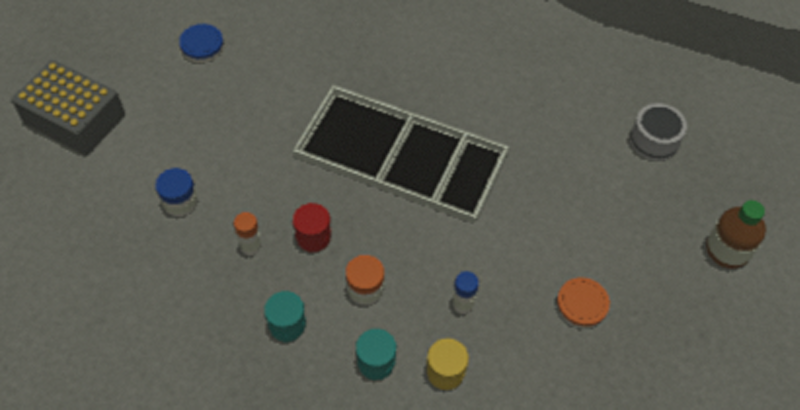

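```bash
python3 - <<'E'
from h import *
for n,(x,y,w,h) in {"scene":(440,188,36,26),"side":(218,118,36,24)}.items():
    im=cv2.imread(f"pics/{n}0.png")[y:y+h,x:x+w]; p=cams.camera_params(n)
    v=im.max(2); _,m=cv2.threshold(v,80,1,cv2.THRESH_BINARY_INV)
    k,l,s,c=cv2.connectedComponentsWithStats(m)
    for i in range(1,k):
        if s[i,4]>40: print(n,c[i]+[x,y],s[i],ray(p,c[i]+[x,y],.04))
print(rel([.45,.32,.25],-9.3))
E
```

```text
scene [458.81102362 202.51574803] [  9   7  21  16 254] [[0.37915986 0.31801781 0.04      ]]
scene [446.60759494 210.02531646] [ 1 15 16 11 79] [[0.41014714 0.29097501 0.04      ]]
side [234.66804979 130.81327801] [  6   6  22  15 241] [[0.37839357 0.31695136 0.04      ]]
(np.float64(85.3), array([-0.2052,  0.359 , -0.0191]))
```

```bash
python3 - <<'E'
from h import *
print(rel([.379,.3175,.18],40), cams.camera_params("wrist"))
E
```

```text
(np.float64(36.0), array([-0.2247,  0.2908,  0.0509])) {'fx': 336.1263658916542, 'fy': 336.1263658916542, 'cx': 321.8882697797887, 'cy': 236.49925597706925, 'xyz': array([0.07893383, 0.62387868, 0.37380286]), 'rotation': array([-0.11521436, -0.08882539,  0.60943896,  0.77937145])}
```

Emit:
{"method": "move_arm", "body": {
  "moves": [
    [0, 0, 12, -0.075, 0.1, 0.017, 0.085],
    [0, 0, 24, -0.15, 0.2, 0.034, 0.085],
    [0, 0, 36, -0.225, 0.291, 0.051, 0.085],
    [0, 0, 36, -0.225, 0.291, 0.051, 0.085],
    [0, 0, 36, -0.225, 0.291, 0.051, 0.085],
    [0, 0, 36, -0.225, 0.291, 0.051, 0.085],
    [0, 0, 36, -0.225, 0.291, 0.051, 0.085],
    [0, 0, 36, -0.225, 0.291, 0.051, 0.085],
    [0, 0, 36, -0.225, 0.291, 0.051, 0.085],
    [0, 0, 36, -0.225, 0.291, 0.051, 0.085]
  ]
}}

```text
clock: 1.1
position: [0.379, 0.3177, 0.1802]
ee_rot: [0.94, 0.342, -0.0, -0.0]
ft_force: [0.6, 0.7, -0.5]
grip_width: 0.996
```

```bash
cat >> h.py <<'E'
def wrist(name):
    p=cams.camera_params("wrist"); im=cams.camera("wrist"); cv2.imwrite(f"pics/{name}.png",im[:,:,::-1]); return im,p
E
python3 - <<'E'
from h import *
im,p=wrist("w1"); print(manip.get_obs()['position'],p['xyz'],proj(p,[[.379,.3175,.04],[.379,.3175,0]]),rel([.379,.3175,.005],40))
E
```

```text
[0.37854761 0.31844285 0.18028551] [0.3306096  0.37376678 0.32341201] [[323.20581715 224.43137947]
 [323.08852358 214.13850616]] (np.float64(0.0), array([-0.0002,  0.0011,  0.1753]))
```

View pics/w1.png

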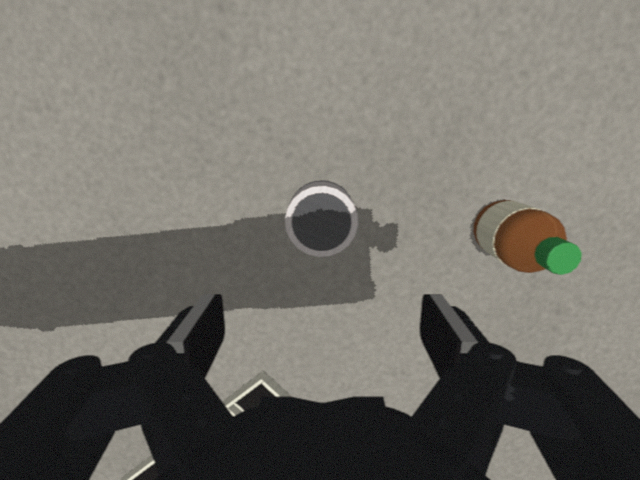

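Emit:
{"method": "move_arm", "body": {
  "moves": [
    [0, 0, 0, 0, -0.001, 0.045, 0.085],
    [0, 0, 0, 0, -0.001, 0.09, 0.085],
    [0, 0, 0, 0, -0.001, 0.13, 0.085],
    [0, 0, 0, 0, -0.001, 0.155, 0.085],
    [0, 0, 0, 0, -0.001, 0.175, 0.085],
    [0, 0, 0, 0, -0.001, 0.175, 0.085],
    [0, 0, 0, 0, -0.001, 0.175, 0.085]
  ]
}}

```text
clock: 1.85
position: [0.3781, 0.3193, 0.0057]
ee_rot: [0.939, 0.343, -0.0, -0.0]
ft_force: [0.2, -0.3, 0.3]
grip_width: 0.999
```

Emit:
{"method": "move_arm", "body": {
  "moves": [
    [0, 0, 0, 0, 0, 0, 0.05],
    [0, 0, 0, 0, 0, 0, 0.05],
    [0, 0, 0, 0, 0, 0, 0.05],
    [0, 0, 0, 0, 0, 0, 0.05],
    [0, 0, 0, 0, 0, 0, 0.05],
    [0, 0, 0, 0, 0, 0, 0.05]
  ],
  "grip_force": 50
}}

```text
clock: 2.45
position: [0.3789, 0.3192, 0.0069]
ee_rot: [0.94, 0.342, 0.001, -0.001]
ft_force: [-3.1, -0.4, 7.5]
grip_width: 0.733
```

```bash
python3 - <<'E'
from h import *
im,p=wrist("w2"); o=manip.get_obs(); print(o['position'],o['grip_width']*.0854,o['ft_force'])
E
```

```text
[0.37892872 0.31920573 0.00684087] 0.06233623976420892 [-3.30087661  0.13825641  7.36078616]
```

View pics/w2.png

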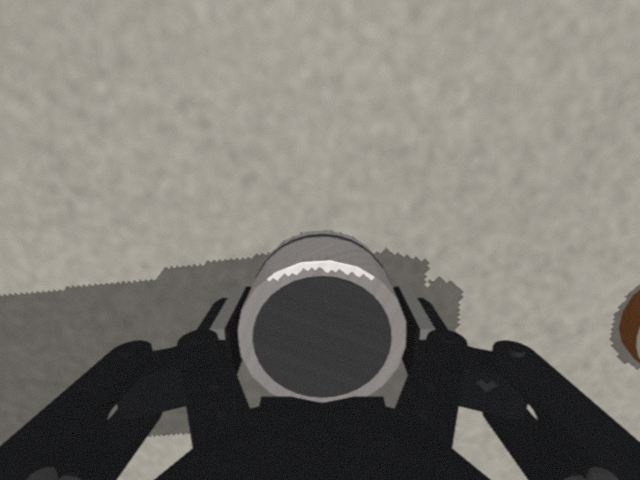

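```bash
python3 - <<'E'
from h import *
p=cams.camera_params("wrist"); c=ray(p,[[322,336]],.04)[0]; o=manip.get_obs()
q=R.from_quat(o['ee_rot']); print(c, q.inv().apply(c-o['position']))
print(rel([.3789,.3192,.12],40),rel([.4717,-.062,.12],-9.3))
E
```

```text
[0.37681069 0.32000909 0.04      ] [-0.00104594 -0.00200578 -0.03315935]
(np.float64(-0.0), array([ 2.000e-04, -1.000e-04, -1.132e-01])) (np.float64(49.3), array([-0.1737,  0.3516, -0.1138]))
```

Emit:
{"method": "move_arm", "body": {
  "moves": [
    [0, 0, 0, 0, 0, -0.04, 0.05],
    [0, 0, 0, 0, 0, -0.08, 0.05],
    [0, 0, 0, 0, 0, -0.113, 0.05],
    [0, 0, 7, -0.025, 0.05, -0.113, 0.05],
    [0, 0, 14, -0.05, 0.1, -0.113, 0.05],
    [0, 0, 21, -0.074, 0.15, -0.113, 0.05],
    [0, 0, 28, -0.099, 0.2, -0.113, 0.05],
    [0, 0, 35, -0.124, 0.25, -0.113, 0.05],
    [0, 0, 42, -0.149, 0.301, -0.113, 0.05],
    [0, 0, 49.3, -0.174, 0.352, -0.113, 0.05]
  ]
}}

```text
clock: 3.5
position: [0.4613, -0.0236, 0.1191]
ee_rot: [0.996, -0.084, 0.001, -0.001]
ft_force: [1.0, 1.1, -4.2]
grip_width: 0.735
```

Emit:
{"method": "move_arm", "body": {
  "moves": [
    [0, 0, 0, 0, 0, 0, 0.05],
    [0, 0, 0, 0, 0, 0, 0.05],
    [0, 0, 0, 0, 0, 0, 0.05],
    [0, 0, 0, 0, 0, 0, 0.05]
  ]
}}

```text
clock: 3.9
position: [0.4611, -0.0205, 0.1184]
ee_rot: [0.997, -0.08, -0.0, -0.0]
ft_force: [0.3, 0.6, -2.5]
grip_width: 0.733
```

```bash
python3 - <<'E'
from h import *
im,p=wrist("w3"); o=manip.get_obs(); print(o['position'],o['grip_width']*.0854,o['ft_force'],rel([.4717,-.062,.012],-9.3))
yc=np.array([.163,.987,0]); xc=np.array([.987,-.163,0]); O=np.array([.4825,.003,.015])
print(proj(p,[O+xc*a+yc*b for a,b in[(-59,-125),(59,-125),(59,125),(-59,125),(55,-11),(-55,-11),(55,65),(-55,65)] for a,b in[(a/1000,b/1000)]]).round(0))
E
```

```text
[ 0.46110075 -0.02056509  0.11834192] 0.06266250433272719 [ 0.60819683  0.66489122 -3.28962603] (np.float64(0.1), array([0.0171, 0.0393, 0.1063]))
[[274. 346.]
 [413. 346.]
 [445.   7.]
 [259.   6.]
 [420. 215.]
 [274. 215.]
 [430. 107.]
 [269. 107.]]
```

View pics/w3.png

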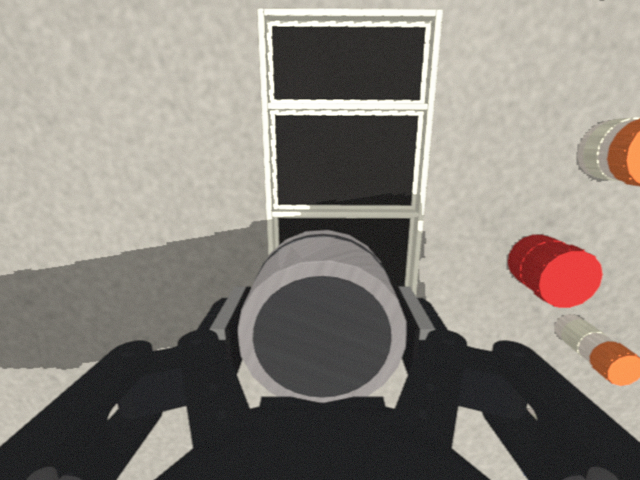

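Emit:
{"method": "move_arm", "body": {
  "moves": [
    [0, 0, 0, 0.017, 0.041, 0, 0.05],
    [0, 0, 0, 0.017, 0.041, 0, 0.05],
    [0, 0, 0, 0.017, 0.041, 0.04, 0.05],
    [0, 0, 0, 0.017, 0.041, 0.075, 0.05],
    [0, 0, 0, 0.017, 0.041, 0.095, 0.05],
    [0, 0, 0, 0.017, 0.041, 0.102, 0.05],
    [0, 0, 0, 0.017, 0.041, 0.106, 0.05],
    [0, 0, 0, 0.017, 0.041, 0.107, 0.05],
    [0, 0, 0, 0.017, 0.041, 0.107, 0.05],
    [0, 0, 0, 0.017, 0.041, 0.107, 0.05]
  ]
}}

```text
clock: 4.95
position: [0.4721, -0.0648, 0.0121]
ee_rot: [0.997, -0.081, 0.001, -0.0]
ft_force: [-0.0, -0.0, -3.6]
grip_width: 0.731
```

Emit:
{"method": "move_arm", "body": {
  "moves": [
    [0, 0, 0, 0, 0, 0.001, 0.05],
    [0, 0, 0, 0, 0, 0.002, 0.05],
    [0, 0, 0, 0, 0, 0.002, 0.05]
  ]
}}

```text
clock: 5.25
position: [0.472, -0.0648, 0.0108]
ee_rot: [0.997, -0.081, 0.0, -0.001]
ft_force: [-8.2, 1.2, 22.3]
grip_width: 0.732
```

Contact with the floor; release, wait, rise.

Emit:
{"method": "move_arm", "body": {
  "moves": [
    [0, 0, 0, 0, 0, 0, 0.075],
    [0, 0, 0, 0, 0, 0, 0.075],
    [0, 0, 0, 0, 0, 0, 0.075],
    [0, 0, 0, 0, 0, -0.015, 0.075],
    [0, 0, 0, 0, 0, -0.05, 0.075],
    [0, 0, 0, 0, 0, -0.1, 0.075],
    [0, 0, 0, 0, 0, -0.15, 0.075],
    [0, 0, 0, 0, 0, -0.15, 0.075]
  ]
}}

```text
clock: 6.05
position: [0.4748, -0.0654, 0.1653]
ee_rot: [0.997, -0.082, 0.005, -0.001]
ft_force: [1.3, 0.2, -1.5]
grip_width: 0.876
```

```bash
python3 - <<'E'
from h import *
im,p=wrist("w4"); o=manip.get_obs(); print(o['position'],o['ft_force'])
print(proj(p,[[.472,-.0648,.044]]), rel([.640,.2595,.16],22))
m=(im.max(2)<80).astype(np.uint8); n,l,s,c=cv2.connectedComponentsWithStats(m)
for i in range(1,n):
    if s[i,4]>300: print(c[i].round(1),s[i],ray(p,c[i],.044)[0])
E
```

```text
[ 0.47334863 -0.06486018  0.1622763 ] [-0.49016144  0.65104159 -1.41291715]
[[318.60624673 229.02834099]] (np.float64(-31.3), array([ 0.1119, -0.3471,  0.0039]))
[315.4  24.3] [ 250    0  131   50 6418] [0.49394146 0.08031965 0.044     ]
[315.6 105.3] [ 254   65  124   82 9837] [0.48531564 0.02871325 0.044     ]
[315.7 204.7] [ 259  160  115  109 7024] [ 0.47304009 -0.04452896  0.044     ]
[317.  229.9] [ 286  201   62   59 2831] [ 0.47060633 -0.06533714  0.044     ]
[320.8 415.8] [    0   290   640   190 63783] [ 0.44302334 -0.25161947  0.044     ]
```

View pics/w4.png

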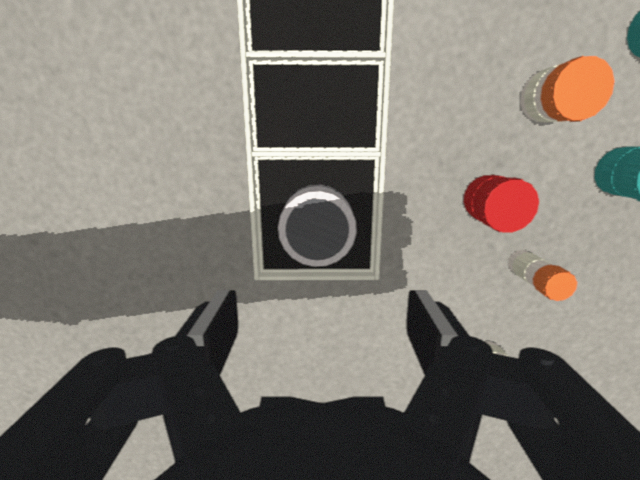

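Emit:
{"method": "move_arm", "body": {
  "moves": [
    [0, 0, -4, 0.015, -0.045, 0, 0.085],
    [0, 0, -8, 0.029, -0.09, 0, 0.085],
    [0, 0, -12, 0.043, -0.135, 0, 0.085],
    [0, 0, -16, 0.058, -0.18, 0, 0.085],
    [0, 0, -20, 0.072, -0.225, 0, 0.085],
    [0, 0, -24, 0.087, -0.27, 0, 0.085],
    [0, 0, -28, 0.101, -0.315, 0, 0.085],
    [0, 0, -31.3, 0.112, -0.347, 0.004, 0.085],
    [0, 0, -31.3, 0.112, -0.347, 0.004, 0.085],
    [0, 0, -31.3, 0.112, -0.347, 0.004, 0.085]
  ]
}}

```text
clock: 7.1
position: [0.6375, 0.2591, 0.153]
ee_rot: [0.982, 0.191, -0.001, 0.001]
ft_force: [0.4, -0.2, -0.3]
grip_width: 0.993
```

Emit:
{"method": "move_arm", "body": {
  "moves": [
    [0, 0, 0, 0, 0, 0, 0.085],
    [0, 0, 0, 0, 0, 0, 0.085]
  ]
}}

```text
clock: 7.3
position: [0.6381, 0.2577, 0.1554]
ee_rot: [0.982, 0.19, -0.0, 0.0]
ft_force: [0.0, 0.0, 1.0]
grip_width: 0.992
```

```bash
python3 - <<'E'
from h import *
im,p=wrist("w5"); o=manip.get_obs(); print(o['position'],o['ft_force'])
for c,s in blobs(im,'orange',200): print(c,s,ray(p,c,.012)[0])
print(proj(p,[[.640,.2595,.012]]),rel([.640,.2595,.0],22))
E
```

```text
[0.6381197  0.25801072 0.15557455] [ 0.69300356  0.7028604  -0.42662941]
[324.08031016 221.98504569] [ 290  189   69   67 3611] [0.63833854 0.25856913 0.012     ]
[[326.23012143 221.71619117]] (np.float64(-0.1), array([ 0.0023, -0.0007,  0.1556]))
```

Emit:
{"method": "move_arm", "body": {
  "moves": [
    [0, 0, 0, 0.001, 0, 0.045, 0.085],
    [0, 0, 0, 0.001, 0, 0.085, 0.085],
    [0, 0, 0, 0.001, 0, 0.12, 0.085],
    [0, 0, 0, 0.001, 0, 0.14, 0.078],
    [0, 0, 0, 0.001, 0, 0.15, 0.072],
    [0, 0, 0, 0.001, 0, 0.153, 0.072],
    [0, 0, 0, 0.001, 0, 0.155, 0.072],
    [0, 0, 0, 0.001, 0, 0.155, 0.072]
  ]
}}

```text
clock: 8.15
position: [0.6398, 0.2599, 0.0016]
ee_rot: [0.982, 0.191, 0.001, -0.0]
ft_force: [0.4, -0.6, 1.0]
grip_width: 0.841
```

Emit:
{"method": "move_arm", "body": {
  "moves": [
    [0, 0, 0, 0, 0, 0.001, 0.072],
    [0, 0, 0, 0, 0, 0.002, 0.072],
    [0, 0, 0, 0, 0, 0.003, 0.072],
    [0, 0, 0, 0, 0, 0.003, 0.072]
  ]
}}

```text
clock: 8.55
position: [0.639, 0.2597, -0.0027]
ee_rot: [0.982, 0.191, -0.0, -0.0]
ft_force: [-0.0, -0.5, 0.3]
grip_width: 0.844
```

```bash
python3 - <<'E'
from h import *
im,p=wrist("w6"); o=manip.get_obs(); print(o['position'],o['ft_force'])
E
```

```text
[ 0.63899316  0.25969233 -0.00270259] [0.08229581 0.33333371 0.17403506]
```

View pics/w6.png

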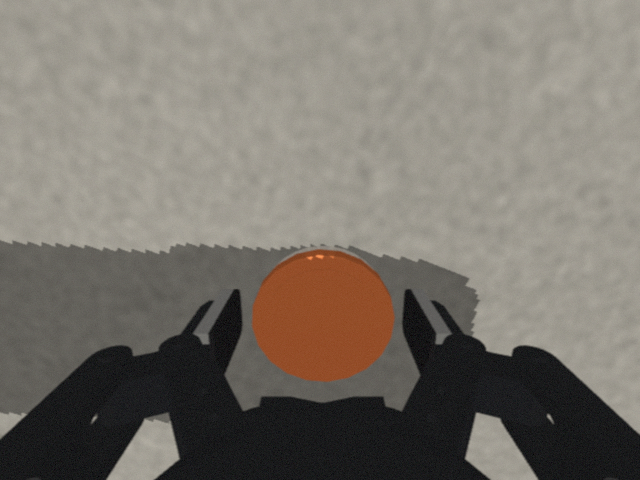

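Emit:
{"method": "move_arm", "body": {
  "moves": [
    [0, 0, 0, 0, 0, 0, 0.065],
    [0, 0, 0, 0, 0, 0, 0.06],
    [0, 0, 0, 0, 0, 0, 0.05],
    [0, 0, 0, 0, 0, 0, 0.05],
    [0, 0, 0, 0, 0, 0, 0.05],
    [0, 0, 0, 0, 0, 0, 0.05]
  ],
  "grip_force": 30
}}

```text
clock: 9.2
position: [0.6394, 0.2597, -0.0023]
ee_rot: [0.982, 0.191, 0.0, -0.0]
ft_force: [0.1, 0.3, 5.6]
grip_width: 0.685
```

```bash
python3 - <<'E'
from h import *
im,p=wrist("w7"); o=manip.get_obs(); print(o['position'],o['grip_width']*.0854,o['ft_force'])
for c,s in blobs(im,'orange',200): 
    X=ray(p,c,.014)[0]; print(c,s,X,R.from_quat(o['ee_rot']).inv().apply(X-o['position']))
E
```

```text
[ 0.63934393  0.25974098 -0.00226675] 0.058840373730296394 [-0.31555063  0.05087229  5.79856941]
[321.63990168 314.99146525] [  251   249   143   132 14646] [0.63774551 0.25989924 0.014     ] [-0.00141139 -0.00074673 -0.01626768]
```

```bash
python3 - <<'E'
from h import *
print(rel([.472,-.064,.13],-9.3))
E
```

```text
(np.float64(31.3), array([-0.2762,  0.2376, -0.1325]))
```

Emit:
{"method": "move_arm", "body": {
  "moves": [
    [0, 0, 0, 0, 0, -0.02, 0.05],
    [0, 0, 0, 0, 0, -0.05, 0.05],
    [0, 0, 0, 0, 0, -0.09, 0.05],
    [0, 0, 0, 0, 0, -0.13, 0.05],
    [0, 0, 0, 0, 0, -0.132, 0.05],
    [0, 0, 0, 0, 0, -0.132, 0.05]
  ]
}}

```text
clock: 9.85
position: [0.6394, 0.2599, 0.1301]
ee_rot: [0.982, 0.191, 0.001, -0.0]
ft_force: [0.2, -0.3, -0.6]
grip_width: 0.686
```

Emit:
{"method": "move_arm", "body": {
  "moves": [
    [0, 0, 3, -0.028, 0.024, 0, 0.05],
    [0, 0, 6, -0.055, 0.047, 0, 0.05],
    [0, 0, 10, -0.083, 0.071, 0, 0.05],
    [0, 0, 13, -0.11, 0.095, 0, 0.05],
    [0, 0, 16, -0.138, 0.119, 0, 0.05],
    [0, 0, 19, -0.166, 0.143, 0, 0.05],
    [0, 0, 22, -0.193, 0.166, 0, 0.05],
    [0, 0, 25, -0.221, 0.19, 0, 0.05],
    [0, 0, 28, -0.249, 0.214, 0, 0.05],
    [0, 0, 31.3, -0.276, 0.238, 0, 0.05]
  ]
}}

```text
clock: 10.85
position: [0.4702, -0.0654, 0.1278]
ee_rot: [0.997, -0.082, -0.001, 0.0]
ft_force: [-0.1, -0.5, -0.5]
grip_width: 0.688
```

Emit:
{"method": "move_arm", "body": {
  "moves": [
    [0, 0, 0, 0, 0, 0, 0.05],
    [0, 0, 0, 0, 0, 0, 0.05],
    [0, 0, 0, 0, 0, 0, 0.05]
  ]
}}

```text
clock: 11.15
position: [0.4721, -0.0633, 0.1286]
ee_rot: [0.997, -0.08, -0.001, 0.0]
ft_force: [0.5, -0.3, -0.4]
grip_width: 0.687
```

```bash
python3 - <<'E'
from h import *
im,p=wrist("w8"); o=manip.get_obs(); print(o['position'],o['grip_width']*.0854,o['ft_force'],rel([.472,-.064,.044],-9.3))
for c,s in blobs(im,'orange',2000): print(c,s)
E
```

```text
[ 0.47222542 -0.06322589  0.1287142 ] 0.058886155132975744 [-0.10099481  0.41014522 -0.37985201] (np.float64(0.1), array([-0.    ,  0.0008,  0.0847]))
[615.12445605  86.29445895] [ 584   44   56   78 3447]
[321.7571047 314.7545025] [  251   249   143   132 14603]
```

Emit:
{"method": "move_arm", "body": {
  "moves": [
    [0, 0, 0, 0, 0.001, 0.03, 0.05],
    [0, 0, 0, 0, 0.001, 0.06, 0.05],
    [0, 0, 0, 0, 0.001, 0.078, 0.05],
    [0, 0, 0, 0, 0.001, 0.084, 0.05],
    [0, 0, 0, 0, 0.001, 0.084, 0.05],
    [0, 0, 0, 0, 0.001, 0.084, 0.05]
  ]
}}

```text
clock: 11.8
position: [0.4726, -0.0651, 0.046]
ee_rot: [0.997, -0.081, 0.0, -0.0]
ft_force: [0.1, -0.4, -0.5]
grip_width: 0.691
```

Emit:
{"method": "move_arm", "body": {
  "moves": [
    [0, 0, 0, 0, 0, 0.001, 0.05],
    [0, 0, 0, 0, 0, 0.002, 0.05],
    [0, 0, 0, 0, 0, 0.002, 0.05]
  ]
}}

```text
clock: 12.1
position: [0.4722, -0.0652, 0.0436]
ee_rot: [0.997, -0.081, 0.0, -0.0]
ft_force: [0.1, 0.4, 0.1]
grip_width: 0.694
```

Emit:
{"method": "move_arm", "body": {
  "moves": [
    [0, 0, 0, 0, 0, 0.001, 0.05],
    [0, 0, 0, 0, 0, 0.0015, 0.05],
    [0, 0, 0, 0, 0, 0.0015, 0.05]
  ]
}}

```text
clock: 12.4
position: [0.4719, -0.0653, 0.0417]
ee_rot: [0.997, -0.081, -0.0, -0.0]
ft_force: [0.2, -0.5, -1.0]
grip_width: 0.689
```

Emit:
{"method": "move_arm", "body": {
  "moves": [
    [0, 0, 0, 0, 0, 0.0005, 0.05],
    [0, 0, 0, 0, 0, 0.001, 0.05],
    [0, 0, 0, 0, 0, 0.001, 0.05]
  ]
}}

```text
clock: 12.7
position: [0.472, -0.0653, 0.0415]
ee_rot: [0.997, -0.081, -0.0, -0.0]
ft_force: [-5.8, 0.3, 14.3]
grip_width: 0.686
```

Emit:
{"method": "move_arm", "body": {
  "moves": [
    [0, 0, 0, 0, 0, 0, 0.072],
    [0, 0, 0, 0, 0, 0, 0.072],
    [0, 0, 0, 0, 0, 0, 0.072],
    [0, 0, 0, 0, 0, 0, 0.072],
    [0, 0, 0, 0, 0, -0.015, 0.072],
    [0, 0, 0, 0, 0, -0.05, 0.072],
    [0, 0, 0, 0, 0, -0.09, 0.072],
    [0, 0, 0, 0, 0, -0.12, 0.072],
    [0, 0, 0, 0, 0, -0.12, 0.072],
    [0, 0, 0, 0, 0, -0.12, 0.072]
  ]
}}

```text
clock: 13.7
position: [0.4722, -0.0651, 0.161]
ee_rot: [0.997, -0.081, 0.001, -0.0]
ft_force: [-0.1, -0.8, -0.7]
grip_width: 0.84
```

```bash
python3 - <<'E'
from h import *
im,p=wrist("w9"); o=manip.get_obs(); print(o['position'],o['ft_force'],rel([.682,.008,.16],90))
for c,s in blobs(im,'orange',1000): print(c,s,ray(p,c,.056)[0])
E
```

```text
[ 0.47162502 -0.06515416  0.16016541] [-0.13881692 -0.22735293  0.02357281] (np.float64(80.7), array([ 1.958e-01, -1.062e-01,  1.000e-04]))
[588.95222363  87.03405337] [ 551   53   76   68 3935] [0.6672791  0.00896776 0.056     ]
[321.57364836 236.89868029] [ 282  199   80   76 4698] [ 0.47047325 -0.06687807  0.056     ]
[563.75204583 284.87725041] [ 541  267   46   37 1222] [ 0.65673584 -0.138231    0.056     ]
```

View pics/w9.png

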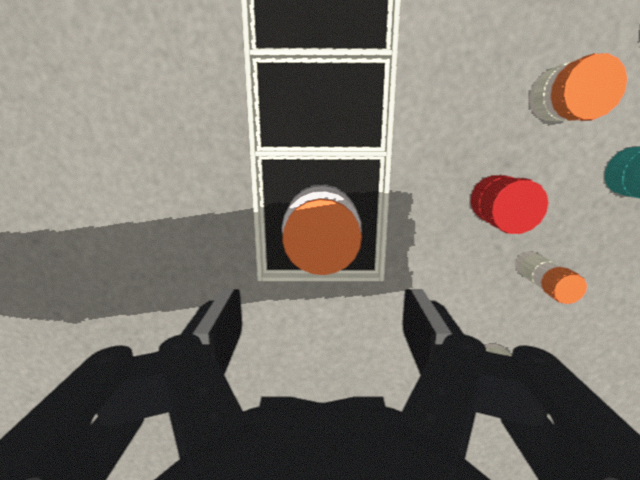

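Emit:
{"method": "move_arm", "body": {
  "moves": [
    [0, 0, 8, 0.02, -0.011, 0, 0.072],
    [0, 0, 16, 0.04, -0.022, 0, 0.072],
    [0, 0, 24, 0.06, -0.033, 0, 0.072],
    [0, 0, 32, 0.08, -0.044, 0, 0.072],
    [0, 0, 40, 0.1, -0.055, 0, 0.072],
    [0, 0, 48, 0.12, -0.066, 0, 0.072],
    [0, 0, 56, 0.14, -0.077, 0, 0.072],
    [0, 0, 64, 0.16, -0.088, 0, 0.072],
    [0, 0, 72, 0.18, -0.099, 0, 0.072],
    [0, 0, 80, 0.196, -0.106, 0, 0.072]
  ]
}}

```text
clock: 14.75
position: [0.6829, 0.0083, 0.1584]
ee_rot: [0.709, -0.705, -0.001, 0.001]
ft_force: [1.0, -1.1, 0.5]
grip_width: 0.845
```

Emit:
{"method": "move_arm", "body": {
  "moves": [
    [0, 0, 0.7, 0, 0, 0, 0.072],
    [0, 0, 0.7, 0, 0, 0, 0.072],
    [0, 0, 0.7, 0, 0, 0, 0.072]
  ]
}}

```text
clock: 15.05
position: [0.6816, 0.0067, 0.1601]
ee_rot: [0.707, -0.707, -0.0, 0.001]
ft_force: [0.0, 0.4, 0.3]
grip_width: 0.843
```

```bash
python3 - <<'E'
from h import *
im,p=wrist("w10"); o=manip.get_obs(); print(o['position'],o['joint_pos'].round(2))
for c,s in blobs(im,'orange',300): print(c,s,ray(p,c,.040)[0])
print(proj(p,[[.682,.008,.04]]),rel([.682,.008,.018],90))
E
```

```text
[0.68175364 0.00686824 0.16050801] [-0.62  0.62  0.82  1.42 -0.46  1.3  -1.34]
[319.61476453 229.77853203] [ 293  202   55   56 2357] [0.67990943 0.00817901 0.04      ]
[506.75510204 259.74829932] [ 486  242   43   37 1176] [ 0.65417552 -0.14828025  0.04      ]
[[319.83567661 227.29763618]] (np.float64(0.0), array([-0.0011, -0.0004,  0.1425]))
```

View pics/w10.png

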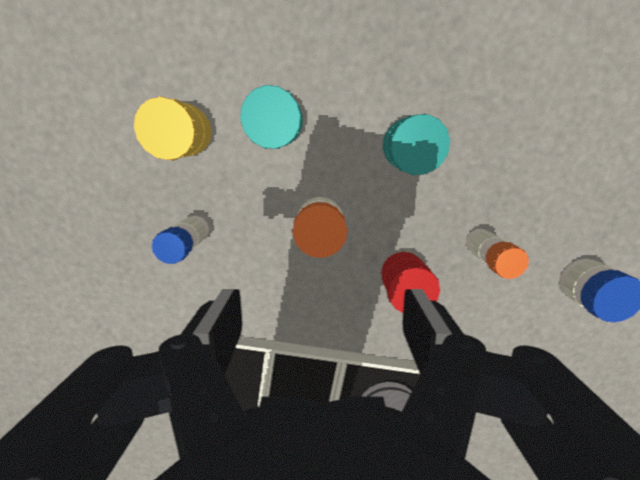

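Emit:
{"method": "move_arm", "body": {
  "moves": [
    [0, 0, 0, -0.001, 0, 0.04, 0.072],
    [0, 0, 0, -0.001, 0, 0.08, 0.072],
    [0, 0, 0, -0.001, 0, 0.115, 0.072],
    [0, 0, 0, -0.001, 0, 0.138, 0.072],
    [0, 0, 0, -0.001, 0, 0.148, 0.072],
    [0, 0, 0, -0.001, 0, 0.148, 0.06],
    [0, 0, 0, -0.001, 0, 0.148, 0.05],
    [0, 0, 0, -0.001, 0, 0.148, 0.03],
    [0, 0, 0, -0.001, 0, 0.148, 0.03],
    [0, 0, 0, -0.001, 0, 0.148, 0.03]
  ],
  "grip_force": 30
}}

```text
clock: 16.1
position: [0.6837, 0.0084, 0.0148]
ee_rot: [-0.707, 0.707, -0.001, 0.001]
ft_force: [-1.1, -0.2, 7.8]
grip_width: 0.507
```

Emit:
{"method": "move_arm", "body": {
  "moves": [
    [0, 0, 0, 0, 0, 0, 0.03],
    [0, 0, 0, 0, 0, 0, 0.03],
    [0, 0, 0, 0, 0, -0.03, 0.03],
    [0, 0, 0, 0, 0, -0.07, 0.03],
    [0, 0, 0, 0, 0, -0.11, 0.03],
    [0, 0, 0, 0, 0, -0.11, 0.03],
    [0, 0, 0, 0, 0, -0.11, 0.03]
  ]
}}

```text
clock: 16.8
position: [0.6832, 0.0086, 0.1243]
ee_rot: [-0.707, 0.707, -0.001, 0.001]
ft_force: [-0.7, -0.2, -0.7]
grip_width: 0.504
```

```bash
python3 - <<'E'
from h import *
im,p=wrist("w11"); o=manip.get_obs(); print(o['position'],o['grip_width']*.0854)
for c,s in blobs(im,'orange',300): 
    X=ray(p,c,o['position'][2]+.028)[0]; print(c,s,X,R.from_quat(o['ee_rot']).inv().apply(X-o['position']))
print(rel([.4872,.0316,.12],-9.3))
E
```

```text
[0.68248529 0.00875092 0.12284925] 0.043451076500656056
[536.62983425 280.34745242] [ 512  259   51   44 1629] [ 0.70275958 -0.07270042  0.15084925] [ 0.08143138 -0.02029815 -0.02804076]
[321.702636   330.53993484] [  266   274   113   114 10129] [0.68113238 0.00839635 0.15084925] [ 0.00033872  0.00134442 -0.02800061]
(np.float64(-80.7), array([-0.0228,  0.1953,  0.0028]))
```

Emit:
{"method": "move_arm", "body": {
  "moves": [
    [0, 0, -8, -0.002, 0.02, 0, 0.03],
    [0, 0, -16, -0.005, 0.04, 0, 0.03],
    [0, 0, -24, -0.007, 0.06, 0, 0.03],
    [0, 0, -32, -0.009, 0.08, 0, 0.03],
    [0, 0, -40, -0.011, 0.1, 0, 0.03],
    [0, 0, -48, -0.014, 0.12, 0, 0.03],
    [0, 0, -56, -0.016, 0.14, 0, 0.03],
    [0, 0, -64, -0.018, 0.16, 0, 0.03],
    [0, 0, -72, -0.021, 0.18, 0, 0.03],
    [0, 0, -80, -0.023, 0.195, 0, 0.03]
  ]
}}

```text
clock: 17.85
position: [0.4856, 0.0318, 0.1217]
ee_rot: [0.996, -0.084, -0.001, 0.0]
ft_force: [0.3, -0.3, -0.7]
grip_width: 0.506
```

Emit:
{"method": "move_arm", "body": {
  "moves": [
    [0, 0, -0.7, 0, 0, 0, 0.03],
    [0, 0, -0.7, 0, 0, 0, 0.03],
    [0, 0, -0.7, 0, 0, 0, 0.03]
  ]
}}

```text
clock: 18.15
position: [0.4881, 0.0315, 0.1226]
ee_rot: [0.997, -0.083, -0.0, 0.0]
ft_force: [0.6, 0.3, -0.8]
grip_width: 0.506
```

```bash
python3 - <<'E'
from h import *
o=manip.get_obs(); print(o['position'],o['grip_width']*.0854)
print(rel([.4872,.0316,.02],-9.3))
E
```

```text
[0.48809914 0.03147356 0.12255859] 0.043201548206388836
(np.float64(-0.2), array([-0.0009, -0.    ,  0.1026]))
```

Emit:
{"method": "move_arm", "body": {
  "moves": [
    [0, 0, 0, 0, 0, 0.035, 0.03],
    [0, 0, 0, 0, 0, 0.07, 0.03],
    [0, 0, 0, 0, 0, 0.095, 0.03],
    [0, 0, 0, 0, 0, 0.102, 0.03],
    [0, 0, 0, 0, 0, 0.103, 0.03],
    [0, 0, 0, 0, 0, 0.103, 0.03],
    [0, 0, 0, 0, 0, 0.103, 0.03]
  ]
}}

```text
clock: 18.85
position: [0.4884, 0.0317, 0.0205]
ee_rot: [0.997, -0.082, 0.001, -0.0]
ft_force: [-0.4, 0.6, -0.3]
grip_width: 0.508
```

Emit:
{"method": "move_arm", "body": {
  "moves": [
    [0, 0, 0, 0, 0, 0.0005, 0.03],
    [0, 0, 0, 0, 0, 0.001, 0.03],
    [0, 0, 0, 0, 0, 0.001, 0.03]
  ]
}}

```text
clock: 19.15
position: [0.4877, 0.0318, 0.019]
ee_rot: [0.997, -0.081, 0.0, -0.0]
ft_force: [0.8, -0.0, -0.8]
grip_width: 0.506
```

Emit:
{"method": "move_arm", "body": {
  "moves": [
    [0, 0, 0, 0, 0, 0.0005, 0.03],
    [0, 0, 0, 0, 0, 0.001, 0.03],
    [0, 0, 0, 0, 0, 0.001, 0.03]
  ]
}}

```text
clock: 19.45
position: [0.4876, 0.0316, 0.0181]
ee_rot: [0.997, -0.081, -0.0, -0.0]
ft_force: [-2.9, -0.7, 8.1]
grip_width: 0.504
```

Contact. Release, rise, then go over the vial.

Emit:
{"method": "move_arm", "body": {
  "moves": [
    [0, 0, 0, 0, 0, 0, 0.06],
    [0, 0, 0, 0, 0, 0, 0.06],
    [0, 0, 0, 0, 0, 0, 0.06],
    [0, 0, 0, 0, 0, 0, 0.06],
    [0, 0, 0, 0, 0, -0.015, 0.06],
    [0, 0, 0, 0, 0, -0.05, 0.06],
    [0, 0, 0, 0, 0, -0.1, 0.06],
    [0, 0, 0, 0, 0, -0.15, 0.06],
    [0, 0, 0, 0, 0, -0.15, 0.06],
    [0, 0, 0, 0, 0, -0.15, 0.06]
  ]
}}

```text
clock: 20.45
position: [0.4881, 0.0319, 0.1687]
ee_rot: [0.997, -0.081, 0.001, -0.001]
ft_force: [0.4, -1.1, -0.9]
grip_width: 0.705
```

```bash
python3 - <<'E'
from h import *
o=manip.get_obs(); print(o['position'],o['ft_force'])
print(rel([.6615,-.140,.165],0))
E
```

```text
[0.48814888 0.0319398  0.16872679] [ 0.43187412 -1.06839084 -0.89401589]
(np.float64(-9.3), array([0.1989, 0.1416, 0.0038]))
```

Emit:
{"method": "move_arm", "body": {
  "moves": [
    [0, 0, -2, 0.033, 0.024, 0, 0.06],
    [0, 0, -4, 0.066, 0.047, 0, 0.06],
    [0, 0, -6, 0.099, 0.071, 0, 0.06],
    [0, 0, -8, 0.133, 0.095, 0, 0.06],
    [0, 0, -9.3, 0.166, 0.118, 0, 0.06],
    [0, 0, -9.3, 0.199, 0.142, 0.004, 0.06],
    [0, 0, -9.3, 0.199, 0.142, 0.004, 0.06],
    [0, 0, -9.3, 0.199, 0.142, 0.004, 0.06],
    [0, 0, -9.3, 0.199, 0.142, 0.004, 0.06]
  ]
}}

```text
clock: 21.35
position: [0.6602, -0.1398, 0.1627]
ee_rot: [1.0, 0.0, -0.001, -0.0]
ft_force: [0.2, 0.6, -0.3]
grip_width: 0.703
```

```bash
python3 - <<'E'
from h import *
im,p=wrist("w12"); o=manip.get_obs(); print(o['position'],o['joint_pos'].round(2))
for c,s in blobs(im,'orange',300): print(c,s,ray(p,c,.054)[0])
print(proj(p,[[.6615,-.140,.054]]),rel([.6615,-.14,.025],0))
E
```

```text
[ 0.66042309 -0.13947029  0.16330788] [-0.33  0.56  0.69  1.43 -0.36  1.28  0.38]
[70.53427419 10.85282258] [  32    0   72   28 1488] [0.4945897  0.01099088 0.054     ]
[ 55.84671188 134.16070021] [  10   89   93   91 6341] [ 0.46753658 -0.06597229  0.054     ]
[612.17135309 285.46046424] [ 575  136   65  267 5299] [ 0.8959227  -0.18379446  0.054     ]
[322.21057986 233.90742625] [305 216  35  37 983] [ 0.65893354 -0.1402913   0.054     ]
[[325.49855294 233.55427803]] (np.float64(0.0), array([0.0012, 0.0007, 0.1383]))
```

View pics/w12.png

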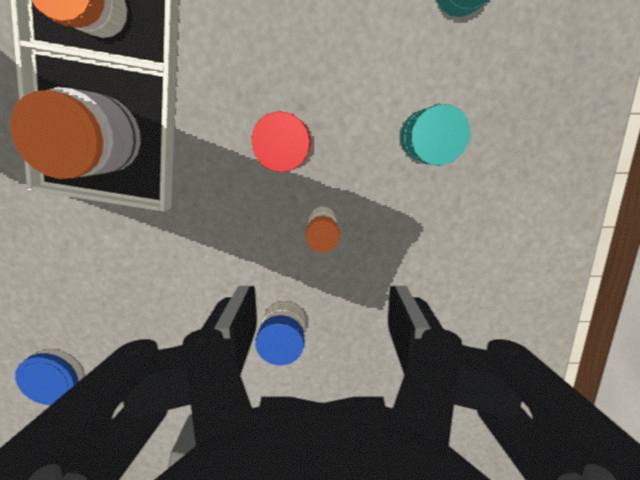

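Emit:
{"method": "move_arm", "body": {
  "moves": [
    [0, 0, 0, 0, 0.001, 0.04, 0.06],
    [0, 0, 0, 0, 0.001, 0.08, 0.06],
    [0, 0, 0, 0, 0.001, 0.115, 0.06],
    [0, 0, 0, 0, 0.001, 0.135, 0.06],
    [0, 0, 0, 0, 0.001, 0.141, 0.06],
    [0, 0, 0, 0, 0.001, 0.141, 0.04],
    [0, 0, 0, 0, 0.001, 0.141, 0.03],
    [0, 0, 0, 0, 0.001, 0.141, 0.015],
    [0, 0, 0, 0, 0.001, 0.141, 0.015],
    [0, 0, 0, 0, 0.001, 0.141, 0.015]
  ],
  "grip_force": 25
}}

```text
clock: 22.4
position: [0.6619, -0.1417, 0.0245]
ee_rot: [1.0, -0.0, 0.001, -0.0]
ft_force: [-0.3, 1.5, 7.0]
grip_width: 0.297
```

Emit:
{"method": "move_arm", "body": {
  "moves": [
    [0, 0, 0, 0, 0, 0, 0.015],
    [0, 0, 0, 0, 0, 0, 0.015]
  ]
}}

```text
clock: 22.6
position: [0.662, -0.1418, 0.0246]
ee_rot: [1.0, -0.0, 0.001, -0.0]
ft_force: [-1.5, 0.0, 7.7]
grip_width: 0.294
```

Emit:
{"method": "move_arm", "body": {
  "moves": [
    [0, 0, 0, 0, 0, -0.03, 0.015],
    [0, 0, 0, 0, 0, -0.07, 0.015],
    [0, 0, 0, 0, 0, -0.11, 0.015],
    [0, 0, 0, 0, 0, -0.13, 0.015],
    [0, 0, 0, 0, 0, -0.13, 0.015],
    [0, 0, 0, 0, 0, -0.13, 0.015]
  ]
}}

```text
clock: 23.2
position: [0.661, -0.1417, 0.153]
ee_rot: [1.0, -0.0, 0.0, -0.0]
ft_force: [0.1, 0.4, -0.4]
grip_width: 0.295
```

```bash
python3 - <<'E'
from h import *
im,p=wrist("w13"); o=manip.get_obs(); print(o['position'],o['grip_width']*.0854)
for c,s in blobs(im,'orange',300): 
    X=ray(p,c,o['position'][2]+.03)[0]; print(c,s,R.from_quat(o['ee_rot']).inv().apply(X-o['position']))
print(rel([.498,.0968,.153],-9.3))
E
```

```text
[ 0.66053052 -0.14149031  0.15197308] 0.02524415585930801
[59.30489074  7.50156087] [ 22   0  70  20 961] [-0.07833385 -0.10893582 -0.02986939]
[ 43.41875826 131.44282988] [   0   84   92   95 6813] [-0.09128036 -0.07410248 -0.02987589]
[610.44176564 296.71742599] [ 570  141   70  279 5641] [ 0.10730655 -0.01511143 -0.03009159]
[321.65411869 328.66519043] [ 287  289   71   79 4516] [-0.0010321  -0.00139821 -0.02999832]
(np.float64(9.3), array([-0.1626, -0.2382, -0.0007]))
```

Emit:
{"method": "move_arm", "body": {
  "moves": [
    [0, 0, 1, -0.02, -0.03, 0, 0.015],
    [0, 0, 2, -0.04, -0.059, 0, 0.015],
    [0, 0, 3, -0.061, -0.089, 0, 0.015],
    [0, 0, 4, -0.081, -0.119, 0, 0.015],
    [0, 0, 6, -0.101, -0.148, 0, 0.015],
    [0, 0, 7, -0.122, -0.178, 0, 0.015],
    [0, 0, 8, -0.142, -0.208, 0, 0.015],
    [0, 0, 9.3, -0.163, -0.238, 0, 0.015],
    [0, 0, 9.3, -0.163, -0.238, 0, 0.015],
    [0, 0, 9.3, -0.163, -0.238, 0, 0.015]
  ]
}}

```text
clock: 24.25
position: [0.4972, 0.097, 0.1519]
ee_rot: [0.997, -0.08, -0.001, 0.0]
ft_force: [0.7, -0.7, -0.5]
grip_width: 0.299
```

Emit:
{"method": "move_arm", "body": {
  "moves": [
    [0, 0, 0, 0, 0, 0, 0.015],
    [0, 0, 0, 0, 0, 0, 0.015]
  ]
}}

```text
clock: 24.45
position: [0.4983, 0.0951, 0.1525]
ee_rot: [0.997, -0.082, -0.0, 0.0]
ft_force: [-0.1, -0.8, 0.1]
grip_width: 0.304
```

```bash
python3 - <<'E'
from h import *
im,p=wrist("w14"); o=manip.get_obs(); print(o['position'],o['grip_width']*.0854,rel([.498,.0968,.0286],-9.3))
E
```

```text
[0.49835523 0.0952351  0.15254118] 0.02545743299578868 (np.float64(-0.1), array([-0.0006, -0.0016,  0.1239]))
```

View pics/w14.png

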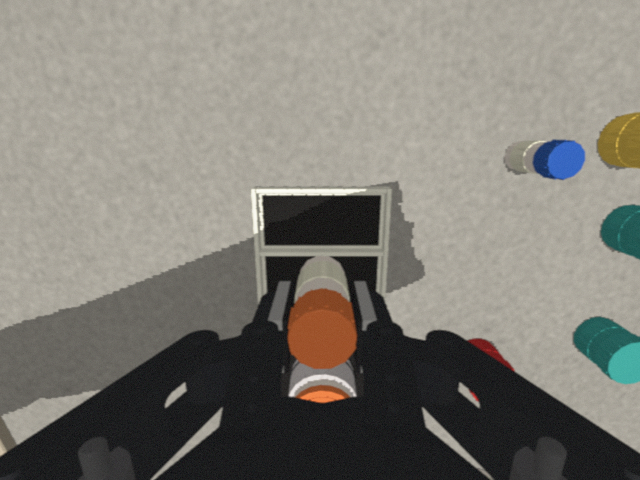

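Emit:
{"method": "move_arm", "body": {
  "moves": [
    [0, 0, 0, 0, -0.001, 0.035, 0.015],
    [0, 0, 0, 0, -0.001, 0.07, 0.015],
    [0, 0, 0, 0, -0.001, 0.1, 0.015],
    [0, 0, 0, 0, -0.001, 0.118, 0.015],
    [0, 0, 0, 0, -0.001, 0.123, 0.015],
    [0, 0, 0, 0, -0.001, 0.124, 0.015],
    [0, 0, 0, 0, -0.001, 0.124, 0.015],
    [0, 0, 0, 0, -0.001, 0.124, 0.015]
  ]
}}

```text
clock: 25.3
position: [0.4988, 0.0972, 0.0294]
ee_rot: [0.997, -0.081, 0.0, -0.0]
ft_force: [0.1, 0.0, 0.4]
grip_width: 0.295
```

Emit:
{"method": "move_arm", "body": {
  "moves": [
    [0, 0, 0, 0, 0, 0.0005, 0.015],
    [0, 0, 0, 0, 0, 0.001, 0.015],
    [0, 0, 0, 0, 0, 0.001, 0.015]
  ]
}}

```text
clock: 25.6
position: [0.4985, 0.0974, 0.0282]
ee_rot: [0.997, -0.081, 0.0, -0.0]
ft_force: [-1.2, 0.3, 4.0]
grip_width: 0.3
```

Contact. Release, rise clear.

Emit:
{"method": "move_arm", "body": {
  "moves": [
    [0, 0, 0, 0, 0, 0, 0.045],
    [0, 0, 0, 0, 0, 0, 0.045],
    [0, 0, 0, 0, 0, 0, 0.045],
    [0, 0, 0, 0, 0, 0, 0.045],
    [0, 0, 0, 0, 0, -0.015, 0.045],
    [0, 0, 0, 0, 0, -0.05, 0.045],
    [0, 0, 0, 0, 0, -0.1, 0.045],
    [0, 0, 0, 0, 0, -0.15, 0.045],
    [0, 0, 0, 0, 0, -0.19, 0.045],
    [0, 0, 0, 0, 0, -0.19, 0.045]
  ]
}}

```text
clock: 26.6
position: [0.5009, 0.0974, 0.2243]
ee_rot: [0.997, -0.082, 0.004, -0.003]
ft_force: [1.0, 0.6, -0.7]
grip_width: 0.53
```

Emit:
{"method": "move_arm", "body": {
  "moves": [
    [0, 0, 0, 0, -0.04, 0, 0.045],
    [0, 0, 0, 0, -0.08, 0, 0.045],
    [0, 0, 0, 0, -0.12, 0, 0.045],
    [0, 0, 0, 0, -0.16, 0, 0.045],
    [0, 0, 0, 0, -0.2, 0, 0.045],
    [0, 0, 0, 0, -0.24, 0, 0.045],
    [0, 0, 0, 0, -0.28, 0, 0.045],
    [0, 0, 0, 0, -0.32, 0, 0.045],
    [0, 0, 0, 0, -0.35, 0, 0.045],
    [0, 0, 0, 0, -0.35, 0, 0.045]
  ]
}}

```text
clock: 27.6
position: [0.5531, 0.4474, 0.2167]
ee_rot: [0.997, -0.079, -0.001, 0.0]
ft_force: [-0.4, 0.2, 0.1]
grip_width: 0.53
```

```bash
python3 - <<'E'
from h import *
Ca=np.array([.4825,.003]); xc=np.array([.987,-.163]); yc=np.array([.163,.987])
print(manip.get_obs()['position'])
V={}
for n in("scene","side"):
    im=cams.camera(n); V[n]=im; p=cams.camera_params(n); cv2.imwrite(f"pics/{n}1.png",im[:,:,::-1])
    for col,zs in(("orange",(.056,.041,.055)),("blue",(.010,.037,.051))):
        for c,s in blobs(im,col,60):
            print(n,col,c.round(0),[( (ray(p,c,z)[0][:2]).round(3), np.round([(ray(p,c,z)[0][:2]-Ca)@xc,(ray(p,c,z)[0][:2]-Ca)@yc],3)) for z in zs])
a=V["scene"][140:340,120:520]; b=V["side"][60:360,180:500]
cv2.imwrite('pics/fin.png',np.vstack([cv2.resize(a,(600,300)),cv2.resize(b[:,20:],(600,600))[:,:]])[:,:,::-1][::1])
cv2.imwrite('pics/fin.png',np.hstack([cv2.resize(a,(440,220),interpolation=2),cv2.resize(b[100:280],(360,220),interpolation=2)])[:,:,::-1])
E
```

```text
[0.55307248 0.44738133 0.21674322]
scene orange [299. 197.] [(array([ 0.473, -0.066]), array([ 0.002, -0.07 ])), (array([ 0.461, -0.07 ]), array([-0.009, -0.076])), (array([ 0.472, -0.067]), array([ 0.001, -0.071]))]
scene orange [336. 213.] [(array([0.498, 0.031]), array([0.011, 0.031])), (array([0.487, 0.029]), array([0.001, 0.027])), (array([0.498, 0.031]), array([0.01, 0.03]))]
scene orange [363. 219.] [(array([0.5  , 0.099]), array([0.002, 0.097])), (array([0.489, 0.098]), array([-0.009,  0.095])), (array([0.499, 0.099]), array([0.001, 0.097]))]
scene orange [500. 258.] [(array([0.527, 0.42 ]), array([-0.024,  0.419])), (array([0.517, 0.424]), array([-0.034,  0.421])), (array([0.527, 0.42 ]), array([-0.024,  0.419]))]
scene blue [223. 161.] [(array([ 0.371, -0.312]), array([-0.058, -0.329])), (array([ 0.394, -0.299]), array([-0.039, -0.312])), (array([ 0.405, -0.292]), array([-0.028, -0.304]))]
scene blue [209. 235.] [(array([ 0.606, -0.259]), array([ 0.165, -0.238])), (array([ 0.622, -0.247]), array([ 0.178, -0.224])), (array([ 0.63 , -0.241]), array([ 0.185, -0.217]))]
scene b
[... 842 characters left out ...]
orange [296. 258.] [(array([ 0.473, -0.067]), array([ 0.002, -0.07 ])), (array([ 0.473, -0.056]), array([ 0.   , -0.059])), (array([ 0.473, -0.066]), array([ 0.002, -0.07 ]))]
side blue [382. 173.] [(array([0.684, 0.162]), array([0.173, 0.19 ])), (array([0.677, 0.137]), array([0.171, 0.164])), (array([0.674, 0.124]), array([0.169, 0.151]))]
side blue [397. 338.] [(array([ 0.628, -0.233]), array([ 0.182, -0.209])), (array([ 0.623, -0.247]), array([ 0.179, -0.223])), (array([ 0.62 , -0.254]), array([ 0.178, -0.231]))]
side blue [255. 402.] [(array([ 0.373, -0.311]), array([-0.057, -0.327])), (array([ 0.375, -0.322]), array([-0.053, -0.338])), (array([ 0.377, -0.328]), array([-0.051, -0.344]))]
```

View pics/side1.png

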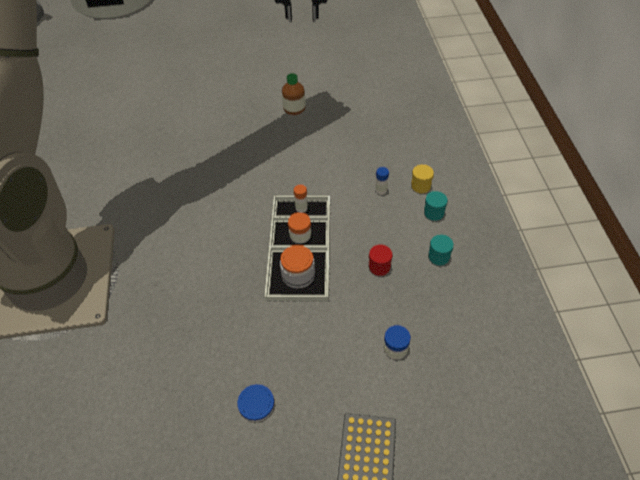

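```bash
python3 -c "
from workcell import manip
print(manip.hand_in())"
```

```text
the job is handed in; nothing more can be done
None
```

The orange set is packed in the white caddy, and I handed the job in at about 28 s on the robot's clock. The hand-in gives no verdict.

I put the stand in the large bay first and set the orange-lidded dish on top of it. I then stood the orange-capped jar in the middle bay and the orange-capped vial in the narrow bay. Each piece was lowered until the wrist force showed contact, then released.

My last checks used the scene and side cameras, which agree to about 1 mm:

| Item | Position in caddy frame (x, y, mm) | Bay centre (x, y, mm) |
|---|---|---|
| Dish on stand | (2, -70) | (0, -66) |
| Jar | (1, 27) | (0, 29) |
| Vial | (1, 97) | (0, 95) |

- **Dish on stand:** the dish and stand centres are about 2 mm apart in the wrist camera views, against the 10 mm allowed. The fit of their heights also shows the dish sitting on the stand.
- **Everything else:** the blue dish, jar and vial measured in the same places as at the start. The bottle's label blob also came out where it was. The tip rack I checked only by eye in the side view.
- **Robot:** it is parked about 0.22 m up, touching nothing.
- **Disagreement:** the wrist camera gave positions 1 to 3 mm different from the scene and side cameras. That is close to the stated 2 mm calibration error and well inside the tolerances. No check failed.

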